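Press the aperture block home under the lip of its quick-change base

ROBOT

A 6-joint arm with a two-finger parallel gripper is mounted at the origin on the work surface. World frame = base frame: x ahead of the robot, y to its left, z up, the work surface at z = 0. Lengths are in mm, angles in degrees, forces in N, time in s.
With the tool pointing down it reaches from about 300 to 775 mm from the base axis. Payload 14.6 kg.
Tool frame: the origin (TCP) lies midway between the tips of the shut fingers; the grasp point (between the pads) lies 19 mm behind it; z points along the fingers, y is the line along which they close (so a half turn about z gives the same grasp; the last joint's range is limited). The gripper opens to 94 mm and grips with 3 to 60 N. Pads are 16 mm wide; open, the fingers measure 119 mm over their backs; the gripper's body (75 mm by 177 mm) begins 78 mm behind the grasp point.
Start: joints at [72.96, 17.183, 87.147, -0, 75.671, -3.816], TCP at [125.814, 535.406, 205.446] pointing down, gripper open.
Joint ranges: [-173.82, 173.82], [-45.26, 126.66], [13.44, 144.39], [-59.66, 239.66], [0, 175.72], [-146.38, 146.38]. Speed limits (degrees/s): [127.2, 127.2, 147.25, 180, 180, 180].

INTERFACE

Orientations are given as a 3x3 rotation matrix whose columns are the frame's x, y, z axes.
In Python, from plant import robot gives the robot as it stands.
- The arm moves only by the shell command python3 -m crank 'ROWS' [FORCE]. ROWS is JSON, a list of rows, each a list of 7 numbers: the turn, a rotation vector about the tool's x, y, z in rad, then the shift along the tool's x, y, z in m, then the finger opening in m, from 0 to 0.094. A call has 1 to 5 rows; each row shifts and turns the commanded pose from where the row before left it, along the tool's axes as they then stand; what a row does not reach is not made up. A row lasts 1/12 s, in which the tool goes at most 41.7 mm and 7.16 degrees, less where a joint would pass 70% of its speed; a pose out of reach is approached as far as the arm can. A call is refused whole if a number of a shift passes 0.0417 or a number of a turn 0.125, either way. A call with a gripper value outside its range is refused whole. The fingers move at their own pace and stop on an object; FORCE is the grip in N (left out, the last holds). Time passes only in rows, so rows that do not move let the fingers close. It gives the time, the measured TCP pose, the force, the opening and the grip force at its end, in the units of the state.
- robot.get_state(): the state, without advancing time (a new reading comes with each control period).
- robot.snapshot(name): name is "scene" or "side" or "wrist"; returns (picture, depth): 400x640x3 uint8, red, green, blue; 400x640 float32, mm along the optical axis (not along the pixel's ray), 0 where there is no reading.
- robot.calibration(name): a dict with "fx", "fy", "cx", "cy" (pixels), "T" (4x4, takes a point from camera to world coordinates). Camera axes: x right, y up, looking along -z (the intrinsics and any distortion apply to the point x, -y, -z); pixel columns grow to the right and rows downward; lengths in mm; the calibration is good to about 2 mm. A picture is of the moment at which its call begins: read the wrist's pose just before it. calibration takes no time and is no camera call; for the wrist camera it gives the pose at the moment of the call.
- robot.job_done(): hands the job in; it is judged then, once.
The state is a dict: "clock": time; "joint_pos": joint angles; "joint_vel": joint speeds; "tau": joint torques, N m; "ee_pos": TCP position; "eef_rot": TCP orientation; "force": force on the tool from outside, world axes, zero at the start; "moment": the same for the moment, N m; "width": opening from 0.0 (shut) to 1.0 (fully open); "grasp_force": force on a finger pad.
Only numpy, scipy, OpenCV 4.12 (cv2) and the standard library are available. Lean on these libraries where they do the work, as an engineer would, in place of code of your own. Each camera call takes 0.05 s, during which the arm holds its last target. There are 200 camera calls.

TASK

Mount the orange aperture block in the quick-change base: loosen the base's clamp knob a quarter turn anticlockwise (seen from above) and slide the jaw fully back, away from the fixed lip. Then set the block's foot on the bed, tongue towards the lip, and push the tongue under the lip against the spring plungers until the foot is fully home, flat on the bed, central and square against the stop. Finish while still holding the block pressed home with the gripper, the jaw left back and loose so that I can then run it up and tighten it, and leave everything else on the table where it stands.

Things in the scene. Friction and masses are not known exactly. Their poses are not given: they have to be found in the camera images.
- base: Quick-change base, fixed to the table; its place and yaw vary. Grey metal bed 190 x 80 mm, top 12 mm above the table, from x = -85 to 105 mm. Origin on the table; x runs along the bed towards the fixed lip (roughly away from the robot), z up. Bright stop block with lip at the +x end, black sliding jaw with knob over the other half.
- stop (a point): Foot of the stop face, on the bed's top, midway across: (80, 0, 12) mm in the base's axes, which it shares. The stop face is upright, 64 mm wide, looking to -x. From it a lip overhangs the bed 8 mm towards -x, with 9 mm of clear height below it; the lip's top is 28 mm above the table.
- clamp_knob (a joint): Black fluted clamp knob with white pointer line, upright on top of the jaw: round, 30 mm across, 26 mm tall. Radians: 0 = tight (starts at 0 to 0.2), grows anticlockwise seen from above to a stop at 1.8; the jaw is locked (some 2 mm of play) below about 0.6. Turns at about 0.1 N m and stays where it is left.
- knob_grip (a point): On the knob's axis, 52 mm above the table, at the height to grip: 6 mm below the knob's top (58 mm), 24 mm above the jaw's top (28 mm). Moves with the jaw; base coordinates (7 mm - jaw, 0, 52 mm).
- jaw (a joint): Slide of the jaw, metres: 0 = nearest the lip (starts at 0 to 0.002), grows along the base's -x to its stop at 0.055. With the knob loose it slides at about 2 N, moved by the knob, and stays where left. Jaw 36 mm long, 60 wide, 16 high above the bed; its face is at base x = 25 mm - this value. Closed, it leaves no room for the block's foot.
- jaw_face (a point): Middle of the jaw's face (the side towards the lip), 8 mm above the bed.
- plungers (a joint): Two brass spring plungers, 4 mm thick, standing 5 mm out of the stop face towards -x, 3.3 mm above the bed, 11 mm either side of the middle. Metres pressed in: 0 = out (2 N to start), 0.005 = flush with the stop face (5 N). They push the block out again if it is let go.
- block_grip (a point): The orange aperture block to be mounted (0.16 to 0.3 kg): where to grip it, on its middle, 34 mm above the underside of its foot. Axes: x level, towards the tongue; z up. Orange body 32 mm long (x), 36 mm wide (y), 8 to 54 mm above the underside; round ports on its x faces, so grip it across y. Stands left or right of the base, tongue roughly away from the robot.
- tongue (a point): Middle of the front edge of the tongue, at its underside: block_grip + (40, 0, -34) mm in the block's axes, which it shares. Push with the foot just touching the bed or up to 1.5 mm clear of it: borne down hard, its friction feels like the stop before it is home.
- block: The same block: its bright aluminium foot, 70 mm long (x), 40 wide, 8 thick, but the front 10 mm (the tongue) 6 thick. Origin: middle of the foot's underside, 35 mm behind the tongue's edge, at block_grip + (5, 0, -34) mm in the block's axes.
- spare: Bystander: black aperture block, 32 x 32 mm, on a round aluminium pedestal 48 mm across, 50 mm tall in all. Stands on the other side of the base from the orange block. Origin under its centre.
- mirror_a: Bystander: black mirror mount on a round pedestal, 50 mm wide, 76 mm tall, three adjuster knobs on its far side. Far right. Origin under the pedestal's centre.
- mirror_b: Bystander: a second mirror mount like it, far left.
- driver: Bystander: red-handled screwdriver lying near the robot, right of the middle, 170 mm long, pointing roughly along world y.
- collar: Bystander: small steel post collar lying near the robot, left of the middle, 34 mm across, 13 mm high.
- screw_tray: Bystander: grey tray of screws, 75 x 110 x 22 mm, on the left.
- lens_can: Bystander: small white can with a black lid, 44 mm across, 45 mm tall, on the right.
Not all that is in view belongs to the job. There is more than one size of the block; the one meant has the size given above.

How it is judged:
By the outcome, as a careful person would: the job done as asked, in the order asked, and still so for the second after the job is handed in, while the arm keeps its last pose, push and grip.
It also fails if it takes over 54 s, if anything falls off the work surface, if the arm or the gripper's body presses on something with over 40 N, if the wrist force passes 120 N, or if a joint passes its speed limit or range.

## Working session

There is one attempt and no reset: what is moved stays moved. The work goes in short steps, Python scripts to look and compute and a shell command to move; the robot and the scene stay as the last step left them, time stands still between calls to the robot, and variables do not carry over. Pictures are saved under pics/ and viewed, at most 10 in all, crops included, and the job is handed in when it is done.

```bash
ls; mkdir -p pics
cat > h.py <<'E'
import numpy as np, cv2
from plant import robot
def snap(n):
    c=robot.calibration(n); p,d=robot.snapshot(n); return p,d,c
def world(c,u,v,d):
    u,v,d=map(np.asarray,(u,v,d))
    P=np.stack([(u-c['cx'])/c['fx']*d,-(v-c['cy'])/c['fy']*d,-d,np.ones_like(d,dtype=float)],-1)
    return (P@np.array(c['T']).T)[...,:3]
def plane(c,u,v,z):
    T=np.array(c['T']);a=world(c,u,v,np.ones(np.shape(u)));o=T[:3,3]
    r=a-o; return o+r*((z-o[2])/r[...,2])[...,None]
def cloud(d,c):
    v,u=np.mgrid[:400,:640]; return world(c,u,v,d)
E
python3 - <<'E'
from h import *
a=[]
for n in("scene","side"):
    p,d,c=snap(n); a.append(p); np.savez(f"pics/{n}.npz",p=p,d=d,T=c['T'],k=[c[x] for x in('fx','fy','cx','cy')])
    print(n,{k:v if k!='T' else np.round(v,2).tolist() for k,v in c.items()})
    cv2.imwrite(f"pics/{n}.png",p[...,::-1])
print(robot.get_state())
E
```

```text
pics
scene {'fx': 450.10149470876985, 'fy': 450.10149470876985, 'cx': 323.67609321691873, 'cy': 204.23348799132134, 'T': [[-0.76, -0.46, 0.45, 1097.34], [0.65, -0.53, 0.55, 678.27], [-0.01, 0.71, 0.71, 931.41], [0.0, 0.0, 0.0, 1.0]]}
side {'fx': 370.25620771415896, 'fy': 370.25620771415896, 'cx': 318.05924734611517, 'cy': 197.21492489545398, 'T': [[0.84, 0.36, -0.4, 86.66], [-0.54, 0.55, -0.64, -753.51], [-0.01, 0.75, 0.66, 828.14], [0.0, 0.0, 0.0, 1.0]]}
{'clock': 0.1, 'joint_pos': array([ 7.29590000e+01,  1.72116743e+01,  8.71775307e+01, -1.28264004e-03,
        7.56694645e+01, -3.81527815e+00]), 'joint_vel': array([-0.02818018, -0.05005889, -0.07646608,  0.09174791, -0.09249641,
       -0.008021  ]), 'tau': array([ 6.91903733e-04, -5.32641470e+01, -3.53287375e+01,  7.09071779e-02,
        2.34822911e-02, -6.38648635e-05]), 'ee_pos': array([125.76624447, 535.18328672, 204.94463021]), 'eef_rot': array([[-9.73477555e-01,  2.28782368e-01, -2.79344715e-04],
       [ 2.28782534e-01,  9.73477057e-01, -9.85374603e-04],
       [ 4.64993360e-05, -1.02314925e-03, -9.99999476e-01]]), 'force': array([0.2493123 , 0.72489262, 0.23109464]), 'moment': array([-0.04527907, -0.00028532,  0.04902631]), 'grasp_force': 0.0, 'width': 1.0028664784048913}
```

View pics/scene.png

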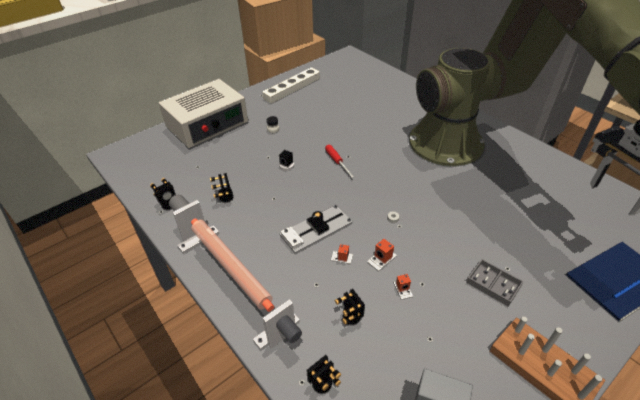

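View pics/side.png

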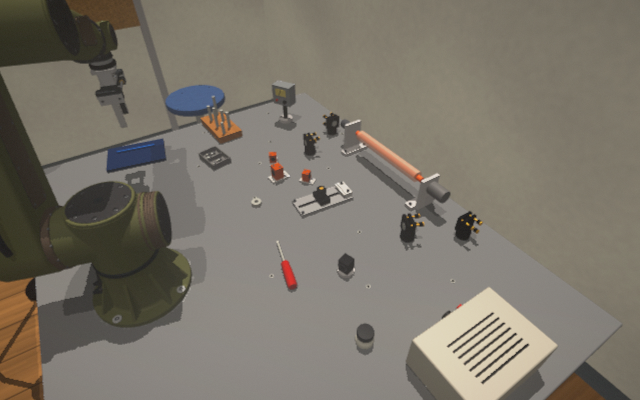

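Candidates for the orange block: scene (384,252), which is larger, and (343,253) and (404,285), which are both smaller. In the side view they are (277,171), (306,176) and (272,156). The base is at scene (316,228), with its lip end at (292,236). I'll measure their sizes and take a close crop.

```bash
cat > m1.py <<'E'
from h import *
out=[]
for n,box in(("scene",(260,190,440,310)),("side",(230,130,370,230))):
    z=np.load(f"pics/{n}.npz");c=dict(zip(('fx','fy','cx','cy'),z['k']),T=z['T']);p,d=z['p'],z['d']
    W=cloud(d,c); x0,y0,x1,y1=box
    hsv=cv2.cvtColor(p,cv2.COLOR_RGB2HSV)
    m=((hsv[...,0]<12)&(hsv[...,1]>150)&(hsv[...,2]>90)).astype('u1'); m2=np.zeros_like(m);m2[y0:y1,x0:x1]=m[y0:y1,x0:x1]
    k,l,s,ce=cv2.connectedComponentsWithStats(m2)
    for i in range(1,k):
        if s[i,4]<25: continue
        P=W[l==i]; zt=np.percentile(P[:,2],95); T=P[P[:,2]>zt-4]
        print(n,ce[i].round(),s[i,4],'ztop',zt.round(1),'topc',T.mean(0).round(1),'ext',np.ptp(P,axis=0).round())
        r=cv2.minAreaRect(T[:,:2].astype('f4')); print('   rect',np.round(r[0],1),np.round(r[1],1),r[2])
    M=(W[...,2]>6)&(d>0); hmask=np.zeros_like(m);hmask[y0:y1,x0:x1]=M[y0:y1,x0:x1]
    k,l,s,ce=cv2.connectedComponentsWithStats(hmask)
    for i in range(1,k):
        if s[i,4]<150: continue
        P=W[l==i]; q=P[(P[:,2]<34)]
        r=cv2.minAreaRect(q[:,:2].astype('f4')); print(n,'obj',ce[i].round(),s[i,4],'zmax',np.percentile(P[:,2],99).round(),np.round(r[0],1),np.round(r[1],1),round(r[2],1))
    out.append(cv2.resize(p[y0:y1,x0:x1],(800,int(800*(y1-y0)/(x1-x0))),interpolation=cv2.INTER_CUBIC))
cv2.imwrite("pics/crop1.png",out[0][...,::-1])
E
python3 m1.py
```

```text
scene [385. 249.] 218 ztop 55.3 topc [518.  215.3  53.6] ext [35. 37. 42.]
   rect [517.4 213.7] [36.7 34. ] 89.90691375732422
scene [343. 252.] 121 ztop 41.6 topc [594.6 145.6  39.7] ext [33. 32. 35.]
   rect [594.3 144.9] [27.5 22. ] 37.77677536010742
scene [403. 281.] 112 ztop 42.1 topc [557.2 315.7  54.2] ext [565. 384. 919.]
   rect [812.4 496.2] [675.7  29.8] 35.099464416503906
scene [268. 304.] 79 ztop 94.3 topc [856.1 192.4 110. ] ext [254. 507. 850.]
   rect [968.2 426.6] [565.6  15.5] 64.41063690185547
scene obj [315. 228.] 1599 zmax 58.0 [584.9  21.8] [ 84.9 190.3] 85.1
scene obj [383. 253.] 418 zmax 56.0 [518.4 214. ] [63.4 41.3] 2.2
scene obj [343. 253.] 182 zmax 43.0 [597.7 146.6] [27.7 38.3] 32.3
scene obj [403. 283.] 219 zmax 42.0 [547.8 309.5] [35.4 28.7] 62.7
scene obj [265. 299.] 245 zmax 104.0 [0. 0.] [0. 0.] 0.0
scene obj [351. 301.] 377 zmax 78.0 [701.  268.1] [12.4  6.8] 48.2
side [272. 153.] 25 ztop 40.8 topc [546.6 305.8  39. ] ext [25. 26.  6.]
   rect [547.1 304.3] [24.9 22.7] 74.2208480834961
side [276. 166.] 54 ztop 55.2 topc [514.3 206.3  53.4] ext [ 50. 100.  55.]
   rect [514.5 207.7] [29.8 34.4] 2.531249761581421
side [306. 172.] 30 ztop 41.6 topc [592.3 138.5  39.7] ext [36. 73. 46.]
   rect [592.5 138.7] [21.8 22. ] 38.91348648071289
side obj [355. 141.] 520 zmax 103.0 [846.3 202.9] [ 45.9 103.3] 88.2
side obj [310. 143.] 239 zmax 77.0 [698.3 277.3] [46.6 48.6] 68.2
side obj [276. 168.] 296 zmax 55.0 [522.9 249.5] [132.7  66.8] 81.2
side obj [323. 198.] 1075 zmax 58.0 [583.5  16.8] [ 87.7 191.6] 85.2
```

View pics/crop1.png

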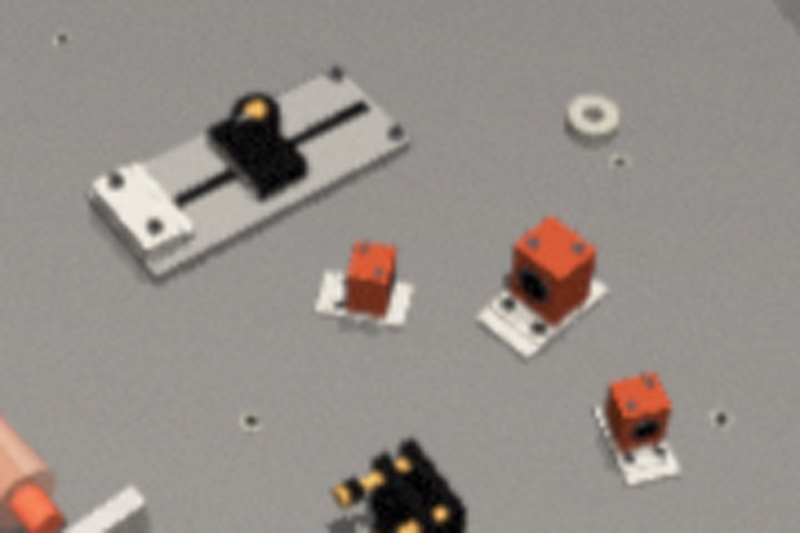

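The crop shows three orange blocks. The one at scene (384,252) measures 34×37 mm on top at 54–55 mm high, which matches the description. The other two are only about 42 mm tall. The base centre is near (585,21), yaw about -5°. Next I move above the knob and look from near.

```bash
A='[-0,0,0,-0.0312,-0.0219,0,0.094]'; 
python3 -m crank '[[0,0,0,-0.0312,-0.0219,0,0.094],[0,0,0,-0.0312,-0.0219,0,0.094],[0,0,0,-0.0312,-0.0219,0,0.094],[0,0,0,-0.0312,-0.0219,0,0.094],[0,0,0,-0.0312,-0.0219,0,0.094]]'
python3 -m crank '[[0,0,0,-0.0312,-0.0219,0,0.094],[0,0,0,-0.0312,-0.0219,0,0.094],[0,0,0,-0.0312,-0.0219,0,0.094],[0,0,0,-0.0312,-0.0219,0,0.094],[0,0,0,-0.0312,-0.0219,0,0.094]]'
python3 -m crank '[[0,0,0,-0.0312,-0.0219,0,0.094],[0,0,0,-0.0312,-0.0219,0,0.094],[0,0,0,-0.0312,-0.0219,0,0.094],[0,0,0,-0.0312,-0.0219,0,0.094],[0,0,0,-0.0312,-0.0219,0,0.094]]'
python3 -m crank '[[0,0,0,-0.0312,-0.0219,0,0.094],[0,0,0,-0.0312,-0.0219,0,0.094],[0,0,0,-0.0312,-0.0219,0,0.094],[0,0,0.119,0,0,0,0.094],[0,0,0.119,0,0,0,0.094]]'
python3 -m crank '[[0,0,0.119,0,0,0,0.094],[0,0,0.119,0,0,0,0.094],[0,0,0.119,0,0,0,0.094],[0,0,0.119,0,0,0,0.094],[0,0,0.119,0,0,0,0.094]]'
python3 -m crank '[[0,0,0.119,0,0,0,0.094],[0,0,0.119,0,0,0,0.094],[0,0,0.119,0,0,0,0.094],[0,0,0.119,0,0,0,0.094],[0,0,0.119,0,0,0,0.094]]'
python3 - <<'E'
from h import *
p,d,c=snap("wrist");s=robot.get_state()
np.savez("pics/w1.npz",p=p,d=d,T=c['T'],k=[c[x] for x in('fx','fy','cx','cy')])
cv2.imwrite("pics/w1.png",p[...,::-1])
print(s['ee_pos'],s['eef_rot'],s['joint_pos'],s['force'],c)
E
```

```text
clock: 0.52
ee_pos: [253.3, 391.5, 205.2]
eef_rot: [[-0.974, 0.228, -0.0], [0.228, 0.974, -0.0], [0.0, -0.0, -1.0]]
force: [1.2, 1.2, 0.1]
width: 1.001
grasp_force: 0.0
clock: 0.93
ee_pos: [380.2, 249.1, 205.4]
eef_rot: [[-0.973, 0.229, -0.0], [0.229, 0.973, -0.0], [0.0, -0.0, -1.0]]
force: [0.2, 1.1, 0.4]
width: 1.0
grasp_force: 0.0
clock: 1.35
ee_pos: [507.1, 106.8, 205.3]
eef_rot: [[-0.973, 0.229, -0.0], [0.229, 0.973, -0.0], [0.0, -0.0, -1.0]]
force: [0.0, 1.6, 0.7]
width: 1.002
grasp_force: 0.0
clock: 1.77
ee_pos: [582.9, 21.5, 204.3]
eef_rot: [[-0.889, 0.458, -0.002], [0.458, 0.889, 0.0], [0.001, -0.001, -1.0]]
force: [0.6, 0.5, 0.5]
width: 1.002
grasp_force: 0.0
clock: 2.18
ee_pos: [582.2, 23.2, 205.0]
eef_rot: [[-0.48, 0.877, -0.001], [0.877, 0.48, -0.0], [0.0, -0.001, -1.0]]
force: [0.2, 0.4, 0.0]
width: 0.999
grasp_force: 0.0
clock: 2.6
ee_pos: [582.2, 23.2, 205.1]
eef_rot: [[0.094, 0.996, -0.001], [0.996, -0.094, 0.0], [-0.0, -0.001, -1.0]]
force: [-0.4, 0.7, 0.5]
width: 1.001
grasp_force: 0.0
[582.197556    23.20213084 205.08115744] [[ 1.02776894e-01  9.94704169e-01 -7.25106966e-04]
 [ 9.94704432e-01 -1.02776909e-01  1.71002007e-05]
 [-5.75146116e-05 -7.23024618e-04 -9.99999737e-01]] [-1.31925636e+00  2.14087793e+01  8.15773597e+01  2.35916997e-05
  7.70554181e+01  4.57983852e+00] [-0.2944348  -0.14398969  0.88550276] {'fx': 358.02225610441633, 'fy': 358.02225610441633, 'cx': 319.21662366585207, 'cy': 196.89615298917445, 'T': array([[ 9.95540953e-01,  9.10478928e-02,  2.46676343e-02,
         5.89000334e+02],
       [-9.43297968e-02,  9.61771804e-01,  2.57093147e-01,
         9.73019588e+01],
       [-3.16845939e-04, -2.58273649e-01,  9.66071748e-01,
         3.84643591e+02],
       [ 0.00000000e+00,  0.00000000e+00,  0.00000000e+00,
         1.00000000e+00]])}
```

View pics/w1.png

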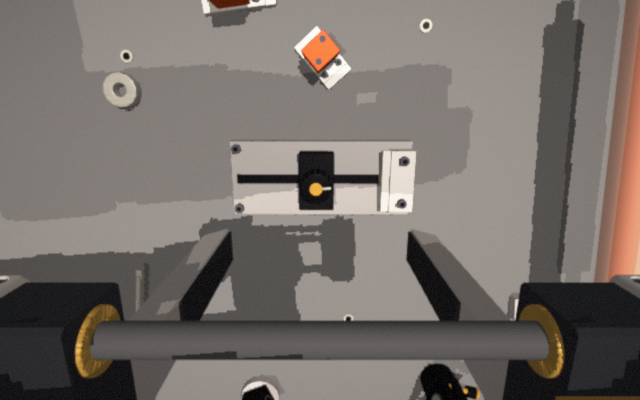

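The wrist view shows the base upright-on: bed corners near (232,141), (412,141), (412,214) and (232,214), the knob centre at (316,189) with its pointer towards the lip, and the lip block at (398,182). Next I fit the base and knob from the depth image.

```bash
cat > m2.py <<'E'
from h import *
z=np.load("pics/w1.npz");c=dict(zip(('fx','fy','cx','cy'),z['k']),T=z['T']);p,d=z['p'],z['d']
W=cloud(d,c)
M=((W[...,2]>6)&(W[...,2]<70)).astype('u1'); M[:120]=0;M[225:]=0;M[:,:215]=0;M[:,430:]=0
ys,xs=np.nonzero(M); 
print('bed z',np.median(W[160:170,245:290,2]),'lip z',np.median(W[165:195,392:408,2]),'jaw z',np.median(W[160:168,306:326,2]),'knob z',np.median(W[185:193,310:320,2]),'table',np.median(W[230:235,300:330,2]))
P=W[M>0]; q=P[(P[:,2]<16)]
r=cv2.minAreaRect(P[P[:,2]<32][:,:2].astype('f4'));print(r)
# contour edges of bed: ray-plane at z=12
g=cv2.cvtColor(p,cv2.COLOR_RGB2GRAY)
k=(W[...,2]>50)&(M>0); kp=W[k]; print('knob pts',len(kp),kp.mean(0), cv2.minEnclosingCircle(kp[:,:2].astype('f4')))
ctr,rad=cv2.minEnclosingCircle(np.argwhere(k)[:,::-1].astype('f4'));print(ctr,rad)
print(plane(c,np.array([ctr[0]]),np.array([ctr[1]]),58.))
# bright bed mask, rect in image -> plane
b=((g>120)&(M>0)).astype('u1'); b=cv2.morphologyEx(b,cv2.MORPH_CLOSE,np.ones((15,15)))
cs=max(cv2.findContours(b,0,1)[0],key=cv2.contourArea)[:,0].astype(float)
w=plane(c,cs[:,0],cs[:,1],12.)
print('rgb rect z12',cv2.minAreaRect(w[:,:2].astype('f4')))
# lip region
l=(W[...,2]>22)&(W[...,2]<34)&(M>0);l[:,:365]=0; lp=W[l];print('lip',cv2.minAreaRect(lp[:,:2].astype('f4')))
j=(W[...,2]>22)&(W[...,2]<34)&(M>0);j[:,365:]=0; print('jaw',cv2.minAreaRect(W[j][:,:2].astype('f4')))
# pointer
pt=(g>120)&k; ys,xs=np.nonzero(pt);
big=cv2.resize(p[130:225,220:425],None,fx=3.9,fy=3.9,interpolation=cv2.INTER_CUBIC);cv2.imwrite("pics/w1c.png",big[...,::-1])
E
python3 m2.py
```

```text
bed z 12.245649443862078 lip z 28.342559939168268 jaw z 28.52169651648265 knob z 58.950598140590586 table 0.19726781166443175
((583.1924438476562, 18.937347412109375), (79.6121597290039, 190.35223388671875), 84.57679748535156)
knob pts 810 [578.40453693  20.0999614   58.15586593] ((578.3370361328125, 19.09332847595215), 15.438119888305664)
(316.00360107421875, 187.08303833007812) 16.337783813476562
[[578.55925364  20.13947287  58.        ]]
rgb rect z12 ((585.4530029296875, 19.00473403930664), (79.03820037841797, 193.82614135742188), 84.59300231933594)
lip ((661.16650390625, 11.145488739013672), (64.17182159423828, 33.377960205078125), 84.23884582519531)
jaw ((578.4534912109375, 19.19480323791504), (60.3017578125, 35.433082580566406), 83.819091796875)
```

```bash
python3 -m crank '[[0,0,0,-0.004,-0.0033,0.035,0.094],[0,0,0,0,0,0.038,0.094],[0,0,0,0,0,0.038,0.094],[0,0,0,0,0,0.037,0.08],[0,0,0,0,0,0.024,0.06]]'
python3 -m crank '[[0,0,0,0,0,0,0.045],[0,0,0,0,0,0,0.02],[0,0,0,0,0,0,0.02],[0,0,0,0,0,0,0.02],[0,0,0,0,0,0,0.02]]' 30
python3 -m crank '[[0,0,0,0,0,0,0.02],[0,0,0,0,0,0,0.02],[0,0,0,0,0,0,0.02],[0,0,0,0,0,0,0.02],[0,0,0,0,0,0,0.02]]' 30
```

```text
clock: 3.07
ee_pos: [577.0, 19.5, 29.7]
eef_rot: [[0.085, 0.996, -0.004], [0.996, -0.085, 0.0], [-0.0, -0.004, -1.0]]
force: [-0.7, 0.1, 0.6]
width: 0.893
grasp_force: 0.0
clock: 3.48
ee_pos: [579.6, 19.5, 35.3]
eef_rot: [[0.087, 0.996, 0.003], [0.996, -0.087, -0.0], [0.0, 0.003, -1.0]]
force: [-0.7, 0.2, 0.1]
width: 0.541
grasp_force: 0.0
clock: 3.9
ee_pos: [578.8, 19.5, 33.8]
eef_rot: [[0.088, 0.996, 0.0], [0.996, -0.088, -0.0], [0.0, 0.0, -1.0]]
force: [-1.0, 0.3, 4.2]
width: 0.313
grasp_force: 30.0
```

```bash
python3 -m crank '[[0,0,-0.121,0,0,0,0.02],[0,0,-0.121,0,0,0,0.02],[0,0,-0.121,0,0,0,0.02],[0,0,-0.121,0,0,0,0.02],[0,0,-0.121,0,0,0,0.02]]'
python3 -m crank '[[0,0,-0.121,0,0,0,0.02],[0,0,-0.121,0,0,0,0.02],[0,0,-0.121,0,0,0,0.02],[0,0,-0.121,0,0,0,0.02],[0,0,-0.121,0,0,0,0.02]]'
python3 -m crank '[[0,0,-0.121,0,0,0,0.02],[0,0,-0.121,0,0,0,0.02],[0,0,-0.121,0,0,0,0.02],[0,0,0,0,0,0,0.02],[0,0,0,0,0,0,0.02]]'
python3 -c "
from plant import robot;s=robot.get_state();print(s['eef_rot'],s['moment'],s['joint_pos'])"
```

```text
clock: 4.32
ee_pos: [578.8, 19.4, 33.8]
eef_rot: [[-0.499, 0.866, 0.0], [0.866, 0.499, -0.0], [-0.0, 0.0, -1.0]]
force: [-2.1, -0.9, 4.7]
width: 0.314
grasp_force: 30.0
clock: 4.73
ee_pos: [578.8, 19.3, 33.8]
eef_rot: [[-0.903, 0.429, 0.0], [0.429, 0.903, -0.0], [-0.0, -0.0, -1.0]]
force: [-2.1, -1.9, 4.3]
width: 0.316
grasp_force: 30.0
clock: 5.15
ee_pos: [578.9, 19.2, 33.8]
eef_rot: [[-0.996, 0.089, 0.0], [0.089, 0.996, -0.0], [-0.0, -0.0, -1.0]]
force: [-1.2, -2.6, 5.5]
width: 0.315
grasp_force: 30.0
[[-9.96019681e-01  8.91327406e-02  3.86740766e-04]
 [ 8.91325490e-02  9.96019654e-01 -4.87421669e-04]
 [-4.28646633e-04 -4.51010385e-04 -9.99999806e-01]] [-0.50068066  0.33604388  0.12707194] [-1.71004508e+00  3.18837901e+01  9.09463337e+01 -3.24421905e-02
  5.71468982e+01 -8.65787398e+01]
```

```bash
python3 -m crank '[[0,0,0,0.008,0,0,0.02],[0,0,0,0.012,0,0,0.02],[0,0,0,0.012,0,0,0.02],[0,0,0,0.01,0,0,0.02],[0,0,0,0.007,0,0,0.02]]'
python3 -m crank '[[0,0,0,0.003,0,0,0.02],[0,0,0,0.002,0,0,0.02],[0,0,0,0.002,0,0,0.02],[0,0,0,0.001,0,0,0.02],[0,0,0,0,0,0,0.02]]'
```

```text
clock: 5.57
ee_pos: [529.3, 23.9, 33.8]
eef_rot: [[-0.996, 0.089, 0.001], [0.089, 0.996, 0.0], [-0.001, 0.0, -1.0]]
force: [2.2, -0.1, 1.7]
width: 0.313
grasp_force: 30.0
clock: 5.98
ee_pos: [524.6, 24.3, 33.9]
eef_rot: [[-0.996, 0.087, 0.007], [0.087, 0.996, -0.0], [-0.007, 0.001, -1.0]]
force: [18.2, 0.9, -7.0]
width: 0.314
grasp_force: 30.0
```

```bash
python3 -m crank '[[0,0,0,-0.0025,0,0,0.02],[0,0,0,0,0,0,0.06],[0,0,0,0,0,0,0.06],[0,0,0,0,0,0,0.06],[0,0,0,0,0,-0.03,0.06]]'
python3 -m crank '[[0,0,0,0,0,-0.036,0.094],[0,0,0,0,0,-0.036,0.094],[0,0,0,0,0,-0.036,0.094],[0,0,0,0,0,-0.033,0.094],[0,0,0,0.006,0.038,0,0.094]]'
python3 -m crank '[[0,0,0,0.005,0.038,0,0.094],[0,0,0,0.004,0.038,0,0.094],[0,0,0,0.004,0.038,0,0.094],[0,0,0,0.004,0.037,0,0.094],[0,0,0,0,0,0,0.094]]'
python3 - <<'E'
from h import *
s=robot.get_state();p,d,c=snap("wrist")
np.savez("pics/w2.npz",p=p,d=d,T=c['T'],k=[c[x] for x in('fx','fy','cx','cy')])
cv2.imwrite("pics/w2.png",p[...,::-1]);print(s['ee_pos'],s['eef_rot'],s['force'])
E
```

```text
clock: 6.4
ee_pos: [521.4, 24.2, 59.0]
eef_rot: [[-0.996, 0.086, -0.009], [0.086, 0.996, 0.0], [0.009, -0.001, -1.0]]
force: [0.2, -0.2, -0.3]
width: 0.56
grasp_force: 0.0
clock: 6.82
ee_pos: [524.0, 59.2, 210.7]
eef_rot: [[-0.996, 0.091, 0.009], [0.091, 0.996, -0.001], [-0.009, 0.0, -1.0]]
force: [0.9, 0.2, 0.0]
width: 0.916
grasp_force: 0.0
clock: 7.23
ee_pos: [516.5, 219.5, 203.8]
eef_rot: [[-0.997, 0.082, -0.001], [0.082, 0.997, 0.001], [0.001, 0.0, -1.0]]
force: [-0.2, 0.2, -1.3]
width: 1.002
grasp_force: 0.0
[516.52234552 219.46182358 203.828718  ] [[-9.96655732e-01  8.17065998e-02 -1.17660279e-03]
 [ 8.17059841e-02  9.96656318e-01  5.62283298e-04]
 [ 1.21861086e-03  4.64267383e-04 -9.99999150e-01]] [-0.23190513  0.15836082 -1.27791897]
```

View pics/w2.png

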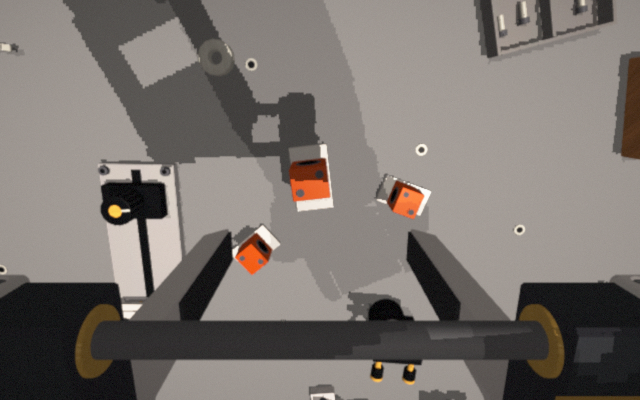

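The jaw is fully back at (135,200), with its pointer now at 90° (towards +y). The orange block is at (312,182), its foot spanning (290–333, 145–210). Fit the block from this view.

```bash
cat > m3.py <<'E'
from h import *
z=np.load("pics/w2.npz");c=dict(zip(('fx','fy','cx','cy'),z['k']),T=z['T']);p,d=z['p'],z['d']
W=cloud(d,c)
B=np.zeros((400,640),bool);B[135:222,275:345]=1
hsv=cv2.cvtColor(p,cv2.COLOR_RGB2HSV)
top=B&(W[...,2]>48)&(W[...,2]<62); print('top z',np.median(W[top][:,2]),cv2.minAreaRect(W[top][:,:2].astype('f4')))
foot=B&(W[...,2]>4)&(W[...,2]<13); print('foot z',np.median(W[foot][:,2]))
al=B&(W[...,2]>4)&(W[...,2]<62); print('all',cv2.minAreaRect(W[foot][:,:2].astype('f4')))
f=W[foot]; 
k=(W[...,2]>50)&(W[...,2]<66);k[:,160:]=0;k[:150]=0;k[250:]=0; print('knob',cv2.minEnclosingCircle(W[k][:,:2].astype('f4')),W[k].mean(0))
print('table',np.median(W[230:250,290:330,2]))
E
python3 m3.py
```

```text
top z 54.293371463252385 ((514.728759765625, 209.94259643554688), (32.263126373291016, 35.833377838134766), 2.2163455486297607)
foot z 7.715431473042031
all ((519.7928466796875, 210.08624267578125), (70.34978485107422, 39.97495651245117), 2.073941946029663)
knob ((525.230712890625, 24.430952072143555), 15.570659637451172) [524.02161609  26.36079418  57.7731128 ]
table 0.3371261774931611
```

```bash
python3 -m crank '[[0,0,-0.119,0,0,0,0.075],[0,0,0,0.0024,-0.0094,0.02,0.075],[0,0,0,0,0,0.035,0.075],[0,0,0,0,0,0.035,0.075],[0,0,0,0,0,0.03,0.075]]'
python3 -m crank '[[0,0,0,0,0,0.015,0.075],[0,0,0,0,0,0,0.075],[0,0,0,0,0,0,0.075]]'
```

```text
clock: 7.7
ee_pos: [515.0, 203.6, 82.4]
eef_rot: [[-0.999, -0.032, -0.001], [-0.032, 0.999, -0.001], [0.001, -0.001, -1.0]]
force: [0.4, -0.9, -0.8]
width: 0.8
grasp_force: 0.0
clock: 7.95
ee_pos: [515.5, 204.2, 69.4]
eef_rot: [[-0.999, -0.032, -0.001], [-0.032, 0.999, -0.0], [0.001, -0.0, -1.0]]
force: [0.6, 0.4, 0.5]
width: 0.799
grasp_force: 0.0
```

```bash
python3 -m crank '[[0,0,0,0.0008,0.0058,0,0.075],[0,0,0,0,0,0.022,0.075],[0,0,0,0,0,0.022,0.075],[0,0,0,0,0,0.010,0.075],[0,0,0,0,0,0,0.075]]'
python3 -m crank '[[0,0,0,0,0,0,0.03],[0,0,0,0,0,0,0.03],[0,0,0,0,0,0,0.03],[0,0,0,0,0,0,0.03],[0,0,0,0,0,0,0.03]]' 40
python3 -m crank '[[0,0,0,0,0,0,0.03],[0,0,0,0,0,0,0.03],[0,0,0,0,0,0,0.03],[0,0,0,0,0,0,0.03]]' 40
```

```text
clock: 8.37
ee_pos: [514.0, 210.7, 14.6]
eef_rot: [[-0.999, -0.033, -0.002], [-0.033, 0.999, -0.001], [0.002, -0.001, -1.0]]
force: [-0.9, 0.0, -0.1]
width: 0.801
grasp_force: 0.0
clock: 8.78
ee_pos: [514.9, 210.8, 16.1]
eef_rot: [[-0.999, -0.033, 0.001], [-0.033, 0.999, 0.0], [-0.001, 0.0, -1.0]]
force: [0.3, -0.0, 0.2]
width: 0.478
grasp_force: 0.0
clock: 9.12
ee_pos: [514.8, 210.8, 15.8]
eef_rot: [[-0.999, -0.033, 0.0], [-0.033, 0.999, 0.0], [-0.0, 0.0, -1.0]]
force: [-1.2, 0.0, 6.3]
width: 0.38
grasp_force: 40.0
```

```bash
python3 -m crank '[[0,0,0,0,0,-0.01,0.03],[0,0,0,0,0,-0.03,0.03],[0,0,0,0,0,-0.03,0.03],[0,0,0.064,0,0,0,0.03],[0,0,0.063,0,0,0,0.03]]'
python3 -m crank '[[0,0,0,-0.0119,-0.0231,0,0.03],[0,0,0,-0.0119,-0.0231,0,0.03],[0,0,0,-0.0119,-0.0231,0,0.03],[0,0,0,-0.0119,-0.0231,0,0.03],[0,0,0,-0.0119,-0.0231,0,0.03]]'
python3 -m crank '[[0,0,0,-0.0119,-0.0231,0,0.03],[0,0,0,-0.0119,-0.0231,0,0.03],[0,0,0,-0.0119,-0.0231,0,0.03],[0,0,0,0,0,0,0.03],[0,0,0,0,0,0,0.03]]'
python3 - <<'E'
from h import *
s=robot.get_state();p,d,c=snap("wrist")
np.savez("pics/w3.npz",p=p,d=d,T=c['T'],k=[c[x] for x in('fx','fy','cx','cy')])
cv2.imwrite("pics/w3.png",p[...,::-1]);print(s['ee_pos'],s['eef_rot'],s['force'],s['moment'])
E
```

```text
clock: 9.53
ee_pos: [515.3, 211.0, 87.7]
eef_rot: [[-0.995, 0.096, 0.003], [0.096, 0.995, 0.001], [-0.003, 0.001, -1.0]]
force: [0.5, 0.1, -3.2]
width: 0.38
grasp_force: 40.0
clock: 9.95
ee_pos: [563.1, 89.0, 85.8]
eef_rot: [[-0.996, 0.093, -0.0], [0.093, 0.996, -0.0], [0.0, -0.0, -1.0]]
force: [0.2, 0.2, -2.3]
width: 0.38
grasp_force: 40.0
clock: 10.37
ee_pos: [592.0, 16.9, 85.4]
eef_rot: [[-0.995, 0.096, -0.001], [0.096, 0.995, 0.0], [0.001, 0.0, -1.0]]
force: [0.1, -0.0, -1.8]
width: 0.379
grasp_force: 40.0
[592.00532169  16.91944767  85.4405638 ] [[-9.95420370e-01  9.55924466e-02 -6.09453365e-04]
 [ 9.55924001e-02  9.95420555e-01  1.05064350e-04]
 [ 6.16705765e-04  4.63240841e-05 -9.99999809e-01]] [ 0.05706409 -0.01289997 -1.84545577] [-0.02889177  0.03660824 -0.04843919]
```

View pics/w3.png

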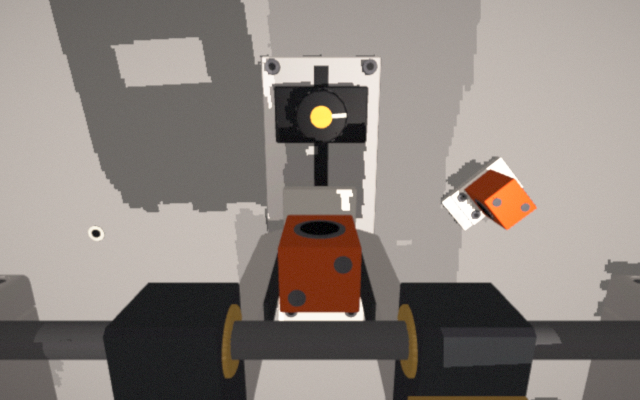

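The block is held square in the fingers at (319,262). The jaw is back, at (321,115), and the lip is hidden below the gripper. I check lateral alignment against the bed edges and the knob in this near view.

```bash
cat > m4.py <<'E'
from h import *
z=np.load("pics/w3.npz");c=dict(zip(('fx','fy','cx','cy'),z['k']),T=z['T']);p,d=z['p'],z['d']
W=cloud(d,c)
# bed edges: rows 70..175, z>6
M=(W[...,2]>6)&(W[...,2]<18)
L=[];R=[]
for v in range(66,180,2):
    u=np.nonzero(M[v,240:400])[0]+240
    if len(u)>10: L.append((u[0]-.5,v));R.append((u[-1]+.5,v))
def ln(Q):
    Q=np.array(Q);w=plane(c,Q[:,0],Q[:,1],12.)[:,:2]
    vx,vy,x0,y0=cv2.fitLine(w.astype('f4'),cv2.DIST_HUBER,0,.01,.01).ravel()
    s=np.sign(vx);return np.degrees(np.arctan2(s*vy,s*vx)),y0-vy/vx*(x0-592.)
a,b=ln(L),ln(R);print('edges yaw,y at x592',a,b,'mid',(a[1]+b[1])/2)
k=(W[...,2]>50)&(W[...,2]<66);k[:70]=0;k[150:]=0;k[:,:280]=0;k[:,360:]=0
print('knob',cv2.minEnclosingCircle(W[k][:,:2].astype('f4')),W[k].mean(0))
j=(W[...,2]>22)&(W[...,2]<34);j[:75]=0;j[150:]=0;j[:,:265]=0;j[:,375:]=0;print('jaw',cv2.minAreaRect(W[j][:,:2].astype('f4')))
t=(W[...,2]>115)&(W[...,2]<132);t[:210]=0;t[312:]=0;t[:,:270]=0;t[:,370:]=0;print('block top',np.median(W[t][:,2]),cv2.minAreaRect(W[t][:,:2].astype('f4')))
E
python3 m4.py
```

```text
edges yaw,y at x592 (np.float32(-5.49504), np.float32(-22.469006)) (np.float32(-5.4904294), np.float32(57.516197)) mid 17.523596
knob ((525.419677734375, 23.961063385009766), 15.356910705566406) [525.09449481  23.94401274  58.44314281]
jaw ((525.6022338867188, 23.883899688720703), (60.115821838378906, 35.55191421508789), 84.4508056640625)
block top 123.93713333358059 ((591.66943359375, 16.39059829711914), (44.2451171875, 32.33258056640625), 84.06700134277344)
```

```bash
python3 -m crank '[[0,0,0,0,0.0009,0.014,0.03],[0,0,0,0,0,0.02,0.03],[0,0,0,0,0,0.014,0.03],[0,0,0,0,0,0.005,0.03],[0,0,0,0,0,0.002,0.03]]'
python3 -m crank '[[0,0,0,0,0,0,0.03],[0,0,0,0,0,0,0.03],[0,0,0,0,0,0,0.03]]'
```

```text
clock: 10.83
ee_pos: [591.5, 19.7, 29.8]
eef_rot: [[-0.996, 0.093, -0.002], [0.093, 0.996, 0.0], [0.002, -0.0, -1.0]]
force: [-0.9, 0.1, -1.9]
width: 0.379
grasp_force: 40.0
clock: 11.08
ee_pos: [592.6, 18.9, 31.4]
eef_rot: [[-0.996, 0.093, 0.001], [0.093, 0.996, -0.0], [-0.001, 0.0, -1.0]]
force: [-0.2, 0.3, -1.8]
width: 0.38
grasp_force: 40.0
```

```bash
python3 -m crank '[[0,0,0,0,-0.0011,0.0015,0.03],[0,0,0,0,0,0.0013,0.03],[0,0,0,0,0,0,0.03],[0,0,0,0,0,0,0.03],[0,0,0,0,0,0,0.03]]'
python3 -c "
from plant import robot;s=robot.get_state();print(s['ee_pos'],s['eef_rot'],s['force'],s['moment'])"
```

```text
clock: 11.5
ee_pos: [592.2, 17.6, 27.8]
eef_rot: [[-0.996, 0.094, 0.0], [0.094, 0.996, -0.0], [-0.0, -0.0, -1.0]]
force: [-0.1, -0.7, -0.8]
width: 0.377
grasp_force: 40.0
[592.15802632  17.56715646  27.7697087 ] [[-9.95598299e-01  9.37228499e-02  2.32834768e-04]
 [ 9.37228334e-02  9.95598325e-01 -8.10328498e-05]
 [-2.39404534e-04 -5.88542333e-05 -9.99999970e-01]] [-0.13305466 -0.73749895 -0.83817629] [-0.12816609 -0.06326606  0.03150773]
```

```bash
python3 -m crank '[[0,0,0.002,0,0.0002,-0.0005,0.03],[0,0,0,-0.004,0,0,0.03],[0,0,0,-0.004,0,0,0.03],[0,0,0,-0.004,0,0,0.03],[0,0,0,0,0,0,0.03]]'
python3 -m crank '[[0,0,0,-0.001,0,0,0.03],[0,0,0,-0.001,0,0,0.03],[0,0,0,0,0,0,0.03]]'
python3 -m crank '[[0,0,0,-0.001,0,0,0.03],[0,0,0,-0.001,0,0,0.03],[0,0,0,0,0,0,0.03]]'
```

```text
clock: 11.92
ee_pos: [604.8, 16.6, 28.1]
eef_rot: [[-0.995, 0.096, 0.0], [0.096, 0.995, -0.0], [-0.0, 0.0, -1.0]]
force: [0.1, 0.3, -2.5]
width: 0.384
grasp_force: 40.0
clock: 12.17
ee_pos: [606.1, 16.5, 28.1]
eef_rot: [[-0.995, 0.096, -0.0], [0.096, 0.995, 0.0], [0.0, 0.0, -1.0]]
force: [-0.2, 0.1, -2.2]
width: 0.378
grasp_force: 40.0
clock: 12.42
ee_pos: [607.9, 16.3, 28.1]
eef_rot: [[-0.995, 0.096, -0.001], [0.096, 0.995, 0.0], [0.001, -0.0, -1.0]]
force: [-2.6, 0.1, -1.7]
width: 0.384
grasp_force: 40.0
```

```bash
python3 -m crank '[[0,0,0,-0.001,0,0,0.03],[0,0,0,-0.001,0,0,0.03],[0,0,0,0,0,0,0.03]]'
python3 -m crank '[[0,0,0,-0.001,0,0,0.03],[0,0,0,-0.001,0,0,0.03],[0,0,0,0,0,0,0.03]]'
python3 -m crank '[[0,0,0,-0.001,0,0,0.03],[0,0,0,0,0,0,0.03]]'
python3 -m crank '[[0,0,0,-0.001,0,0,0.03],[0,0,0,0,0,0,0.03]]'
python3 -c "
from plant import robot;s=robot.get_state();print(s['ee_pos'],s['eef_rot'],s['force'],s['moment'])"
```

```text
clock: 12.67
ee_pos: [609.9, 16.1, 28.1]
eef_rot: [[-0.995, 0.096, -0.001], [0.096, 0.995, 0.0], [0.001, -0.0, -1.0]]
force: [-3.7, 0.0, -0.5]
width: 0.379
grasp_force: 40.0
clock: 12.92
ee_pos: [611.9, 15.9, 28.1]
eef_rot: [[-0.995, 0.096, -0.0], [0.096, 0.995, 0.0], [0.0, 0.0, -1.0]]
force: [-5.2, 0.8, -0.0]
width: 0.382
grasp_force: 40.0
clock: 13.08
ee_pos: [612.4, 15.9, 28.0]
eef_rot: [[-0.995, 0.096, -0.002], [0.096, 0.995, 0.0], [0.002, -0.0, -1.0]]
force: [-8.3, 0.0, 0.6]
width: 0.383
grasp_force: 40.0
clock: 13.25
ee_pos: [612.5, 15.9, 28.0]
eef_rot: [[-0.995, 0.096, -0.004], [0.096, 0.995, 0.0], [0.004, -0.0, -1.0]]
force: [-16.3, 1.2, 5.7]
width: 0.378
grasp_force: 40.0
[612.53023503  15.88157999  27.99068175] [[-9.95418930e-01  9.55205725e-02 -4.11984291e-03]
 [ 9.55206500e-02  9.95427433e-01  1.78412616e-04]
 [ 4.11804673e-03 -2.15934778e-04 -9.99991497e-01]] [-16.32021678   1.22623669   5.72916481] [ 0.18986479  2.97777696 -0.00646578]
```

```bash
python3 -m crank '[[0,-0.002,0,0.0003,0,0.0003,0.03],[0,0,0,0,0,0,0.03],[0,0,0,0,0,0,0.03]]'
python3 -m crank '[[0,0,0,0,0,0,0.03],[0,0,0,0,0,0,0.03]]'
python3 - <<'E'
from h import *
s=robot.get_state();print(s['ee_pos'],s['eef_rot'],s['force'],s['moment'])
W=[]
for n in('scene','side'):
    p,d,c=snap(n); o=np.array([[640,10,25],[560,20,25]],float)
    T=np.linalg.inv(np.array(c['T']));q=(np.c_[o,[1,1]]@T.T)[:,:3]
    u=c['cx']-c['fx']*q[0,0]/q[0,2];v=c['cy']+c['fy']*q[0,1]/q[0,2];u,v=int(u),int(v)
    W.append(cv2.resize(p[v-45:v+45,u-60:u+60],(400,300),interpolation=cv2.INTER_CUBIC))
cv2.imwrite('pics/f.png',np.hstack(W)[...,::-1])
E
```

```text
clock: 13.5
ee_pos: [612.4, 15.9, 27.9]
eef_rot: [[-0.995, 0.096, -0.001], [0.096, 0.995, -0.0], [0.001, -0.0, -1.0]]
force: [-13.9, 1.4, 6.4]
width: 0.38
grasp_force: 40.0
clock: 13.67
ee_pos: [612.4, 15.9, 27.8]
eef_rot: [[-0.995, 0.096, -0.001], [0.096, 0.995, -0.0], [0.001, -0.0, -1.0]]
force: [-14.5, 1.4, 6.7]
width: 0.378
grasp_force: 40.0
[612.42789756  15.87068824  27.84026005] [[-9.95428223e-01  9.55036289e-02 -1.30750678e-03]
 [ 9.55038290e-02  9.95429058e-01 -9.12835131e-05]
 [ 1.29281234e-03 -2.15738089e-04 -9.99999141e-01]] [-14.51168757   1.3675319    6.72337869] [0.16781067 2.70456684 0.04411724]
```

View pics/f.png

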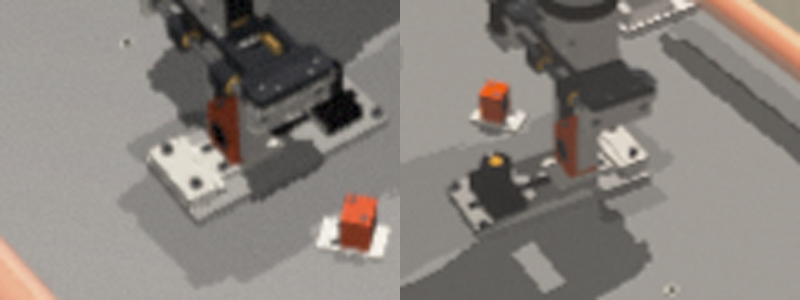

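The block is seated: plunger contact came at about 607.4 mm, and a hard stop 5 mm later at 612.4 mm. TCP height matches foot-on-bed, lateral error is about 0.3 mm, and the push is about 14 N. The picture shows the tongue under the lip at (215,160), with the jaw back.

```bash
python3 -c "
from plant import robot;print(robot.job_done())"
```

```text
the job is handed in; nothing more can be done
None
```

The orange block is home under the lip and I'm still holding it pressed there, with the knob a quarter turn loose and the jaw fully back. I handed the job in at about 13.8 s; the result gave no verdict.

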